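# Close and latch the vacuum sealer

## Task

Get the vacuum sealer ready to run: with the fingertips, press its open lid fully shut, and only then push both latch levers at its front over, away from the robot, until each snaps into its locked position over the lid. Do not force the sealer's parts or clamp them in the gripper, and leave the other things on the table where they stand.

Things in the scene. Friction and masses are not known exactly. Their poses are not given: they have to be found in the camera images.
- sealer: the vacuum sealer, fixed to the table: a white box 170 mm deep (its x), 360 mm wide (its y), with a steel lid on top. Origin: centre of its underside, on the table. Its x axis points from the front (latches, towards the robot) to the back (lid hinge), y to its left end, z up. Turned up to about 20 degrees about z
- lid (a joint): opening angle of the lid: 0 = fully shut, growing as the front edge rises (stop at 1.0). The hinge runs along the sealer's y at sealer x = +75, z = 62 mm. Lid plate: 140 mm long from the hinge to its front edge, 340 mm wide, 14 mm thick; its top is at 76 mm when shut. The hinge is stiff: the lid stays where it is left, and some 2 to 5 N pressed down half-way along it moves it
- lid_edge (a point): middle of the lid's front edge, on its top face
- latch_left (a joint): joint value of the left latch (the one at sealer y = +120 mm): 0 = released, leaning towards the sealer's front at 34 degrees from upright; 1.5 rad = locked, leaning back over the lid at 52 degrees. It is a snap lever: a spring drives it to the nearer end, the dead centre is at 0.75 rad (8 degrees back past upright), and about 4 N at the top moves it. Its pivot axis runs along the sealer's y at sealer x = -84, z = 68 mm
- latch_right (a joint): joint value of the right latch (the one at sealer y = -120 mm): 0 = released, leaning towards the sealer's front at 34 degrees from upright; 1.5 rad = locked, leaning back over the lid at 52 degrees. It is a snap lever: a spring drives it to the nearer end, the dead centre is at 0.75 rad (8 degrees back past upright), and about 4 N at the top moves it. Its pivot axis runs along the sealer's y at sealer x = -84, z = 68 mm
- latch_left_tip (a point): middle of the top end of the left latch lever, 69 mm from its pivot. The lever is a black bar 10 mm thick and 20 mm wide, with a paddle 44 mm wide, 12 mm thick and 22 mm long at the top
- latch_right_tip (a point): middle of the top end of the right latch lever, 69 mm from its pivot. The lever is a black bar 10 mm thick and 20 mm wide, with a paddle 44 mm wide, 12 mm thick and 22 mm long at the top
- spice_jar: small amber jar with steel cap, 48 mm across, 75 mm tall, standing in front of the sealer between the latches. Loose; not part of the job. Origin: centre of its underside
- sauce_bottle: green bottle, 60 mm across, 190 mm tall, beside one end of the sealer. Loose; not part of the job. Origin: centre of its underside
- pickle_jar: clear jar with steel cap, 80 mm across, 130 mm tall, beside the other end of the sealer. Loose; not part of the job. Origin: centre of its underside
- bowl: small white bowl, 110 mm across, 50 mm tall, behind the sealer. Loose; not part of the job. Origin: centre of its underside
- mug: blue mug, 80 mm across, 90 mm tall, near the robot on its left. Loose; not part of the job. Origin: centre of its underside
- spoon: spoon with a wooden handle and steel bowl, lying flat, near the robot on its right. Loose; not part of the job. Origin: on the spoon
- bag_box: cardboard box of bags, 80 x 130 x 50 mm, on the right. Loose; not part of the job. Origin: centre of its underside

How it is judged:
By the outcome, as a careful person would: the job done as asked, in the order asked, and still so for the second after the job is handed in, with the robot touching nothing.
It also fails if it takes over 45 s, if anything falls off the work surface, if the arm or the gripper's body presses on something with over 40 N, if the wrist force passes 120 N, or if a joint passes its speed limit or range.

## Robot

A 6-joint arm with a two-finger parallel gripper is mounted at the origin on the work surface. World frame = base frame: x ahead of the robot, y to its left, z up, the work surface at z = 0. Lengths are in m, angles in rad, forces in N, time in s.
With the tool pointing down it reaches from about 0.35 to 0.975 m from the base axis. Payload 4.9 kg.
Tool frame: the origin (TCP) lies at the very end of the fingers, on their centre line; the grasp point (between the pads) lies 19 mm behind it (pinch_z is the distance from the TCP to the grasp point, in m); z points along the fingers, y is the line along which they close (so a half turn about z gives the same grasp; the last joint's range is limited). The gripper opens to 85 mm and grips with 20 to 120 N. Pads are 22 mm wide; open, the fingers measure 114 mm over their backs; the gripper's body (76 mm by 85 mm) begins 54 mm behind the grasp point. The pads swing forward as they close: fully open they stand 13 mm farther back than shut.
Start: joints at [-1.371, 0.053, 1.613, -0, 1.476, -0.119], TCP at [0.196, -0.593, 0.231] pointing down, gripper open.
Joint ranges: [-3.01, 3.01], [-1.01, 2.22], [0.06, 2.58], [-1.02, 4.17], [0.09, 2.62], [-3.14, 3.14]. Speed limits (rad/s): [2.57, 2.57, 3.14, 3.14, 3.14, 3.14].

## Interface

Orientations are given as a unit quaternion [w, x, y, z].
In Python, from plant import * gives the robot as it stands. The module is installed in compiled form; this text tells all that it offers.
- The arm moves only by the tool play_rows, never from a script. Its arguments are lists of equal length, an entry for each row: "linear": the shift along the world's x, y, z in m, a list of three; "turn": the turn about the world's z in degrees. A call has 1 to 8 rows; each row shifts and turns the commanded pose from where the row before left it; what a row does not reach is not made up. A row lasts 1/8 s, in which the tool goes at most 62.5 mm and 10.7 degrees, less where a joint would pass 70% of its speed; a pose out of reach is approached as far as the arm can. A call is refused whole if a number of a shift passes 0.0625 or a number of a turn 10.7, either way. A call with a gripper value outside its range is refused whole. "hand" is the finger opening in m, from 0 to 0.0854, set as the call begins (left out, the last holds). The fingers move at their own pace and stop on an object; the grip force is fixed at half the most. Time passes only in rows, so rows that do not move let the fingers close. It gives the time, the measured TCP pose, the force, the opening and the grip force at its end, in the units of the state.
- state(): the state, without advancing time (a new reading comes with each control period).
- grab_frame(name): name is "scene" or "top" or "wrist"; returns the picture (420x560x3 uint8, red, green, blue); there is no depth.
- camera_info(name): a dict with "camera_matrix" (3x3 intrinsics, pixels), "origin" and "attitude" of the camera in the world; the wrist camera has in their place "mount" (4x4, takes a point from camera to tool coordinates, whose origin is the TCP and whose axes are the flange's). Camera axes: x right, y down, z forward; pixel columns grow to the right and rows downward; lengths in m; the calibration is good to about 2 mm. The wrist camera is an equidistant fisheye: a pixel r from the principal point sees the ray r / f radians off the axis. A picture is of the moment at which its call begins: read the wrist's pose just before it. camera_info takes no time and is no camera call.
- job_done(): hands the job in; it is judged then, once.
Trained networks look in the newest picture that a camera, given by its name, has taken for a name from the list of things; names that differ only in an ending like _2 or _b are one class to them, and where a whole thing is asked for, a point or a joint stands for the part that bears it (a point fixed in the world has none). Each returns a list of dicts, best first, with "p" (0 to 1); they miss things now and then, are a little off and sometimes report something else, mostly with a low value. They report only what shows in the picture. A call takes as long as a camera call.
- trace(camera, thing): "region" (420x560 bool, what is visible of it) and "location" ([column, row] in pixels, amid what is visible of it).
The state is a dict: "time": time; "joint_pos": joint angles; "joint_vel": joint speeds; "joint_efforts": joint torques, N m; "tool_pos": TCP position; "tool_rot": TCP orientation; "contact_force": force on the tool from outside, world axes, zero at the start; "ft_torque": the same for the moment, N m; "gripper_width": opening from 0.0 (shut) to 1.0 (fully open); "grasp_force": force on a finger pad.
Only numpy, scipy, OpenCV 4.12 (cv2) and the standard library are available. Lean on these libraries where they do the work, as an engineer would, in place of code of your own. Each camera call takes 0.05 s, during which the arm holds its last target. There are 200 camera calls.

## Working session

There is one attempt and no reset: what is moved stays moved. The work goes in short steps, Python scripts to look and compute and a tool call to move; the robot and the scene stay as the last step left them, time stands still between calls to the robot, and variables do not carry over. Pictures are saved under pics/ and viewed, at most 10 in all, crops included, and the job is handed in when it is done.

Besides the shell and the picture viewer there is one more tool, called after ">>>" by a JSON object that holds its "method" and its "body", one argument or row to a line. play_rows: Moves the arm, as the interface text tells. Its arguments: {"type":"object","properties":{"linear":{"type":"array","items":{"type":"array","items":{"type":"number"}}},"turn":{"type":"array","items":{"type":"number"}},"hand":{"type":"number"}},"required":["linear","turn"]}

```bash
mkdir -p pics
cat > h.py <<'E'
from plant import *
import numpy as np, cv2
from scipy.spatial.transform import Rotation as R
def cam(n):
    c=camera_info(n);K=np.array(c["camera_matrix"]);o=np.array(c["origin"]);A=np.array(c["attitude"])
    if A.shape!=(3,3): A=R.from_quat(A,scalar_first=True).as_matrix()
    return K,o,A
def onz(n,px,z):
    K,o,A=cam(n); d=A@np.linalg.inv(K)@np.array([px[0],px[1],1.]); return o+d*(z-o[2])/d[2]
def proj(n,P):
    K,o,A=cam(n); q=(np.atleast_2d(P)-o)@A; q=q@K.T; return q[:,:2]/q[:,2:]
E
python3 - <<'E'
from h import *
for n in("scene","top"):
    print(camera_info(n)); f=grab_frame(n); cv2.imwrite(f"pics/{n}0.png",f[:,:,::-1])
for t in["lid_edge","latch_left_tip","latch_right_tip","sealer","spice_jar","sauce_bottle","pickle_jar","bowl","mug","bag_box"]:
    for n in("top","scene"):
        for r in trace(n,t)[:2]: 
            print(t,n,round(r["p"],2),np.round(r["location"],1),r["region"].sum(), onz(n,r["location"],0.1).round(3))
print(state())
E
```

```text
{'camera_matrix': array([[484.97316303,   0.        , 280.08273069],
       [  0.        , 484.97316303, 209.27120325],
       [  0.        ,   0.        ,   1.        ]]), 'origin': array([ 1.1401062 , -0.82612885,  0.88153909]), 'attitude': array([-0.40818723,  0.85194076,  0.29014715, -0.15295346])}
{'camera_matrix': array([[438.4724568 ,   0.        , 280.65433617],
       [  0.        , 438.4724568 , 202.22801136],
       [  0.        ,   0.        ,   1.        ]]), 'origin': array([ 0.3735359 , -0.07682646,  1.53455058]), 'attitude': array([ 0.04792743, -0.69575416,  0.71535303, -0.04357929])}
lid_edge top 0.78 [291.9 177.7] 3850 [ 0.642 -0.11   0.1  ]
lid_edge scene 0.62 [309.4 250.8] 6201 [ 0.665 -0.143  0.1  ]
lid_edge scene 0.61 [368.3 259.1] 1211 [ 0.789 -0.085  0.1  ]
latch_left_tip scene 0.78 [283.5 204.7] 251 [ 0.508 -0.041  0.1  ]
latch_right_tip top 0.52 [336.5 200.2] 130 [ 0.562 -0.255  0.1  ]
latch_right_tip scene 0.63 [242.  260.1] 368 [ 0.559 -0.262  0.1  ]
latch_right_tip scene 0.55 [275.9 338.4] 1847 [ 0.757 -0.384  0.1  ]
sealer top 0.59 [292.8 187.2] 5431 [ 0
[... 1054 characters left out ...]
7103426e+00,  5.27222519e-02,  1.61289075e+00,  1.07361846e-05,
        1.47597100e+00, -1.19002109e-01]), 'joint_vel': array([-4.65834122e-05, -3.12685442e-04, -7.01668422e-04,  8.76227962e-04,
        3.99793042e-04, -2.41819589e-03]), 'joint_efforts': array([-3.38130940e-04, -3.93690526e+01, -3.70467174e+01, -9.21823641e-06,
        5.09549427e-04,  1.19024227e-05]), 'tool_pos': array([ 0.19587146, -0.59350752,  0.2312953 ]), 'tool_rot': array([4.10699727e-06, 9.87325620e-01, 1.58707655e-01, 5.51426849e-06]), 'contact_force': array([-0.43688343,  0.45114731,  1.03195489]), 'ft_torque': array([ 0.0328814 , -0.00268837,  0.02585247]), 'grasp_force': 0.0, 'gripper_width': 0.9999710168480707}
```

View pics/scene0.png

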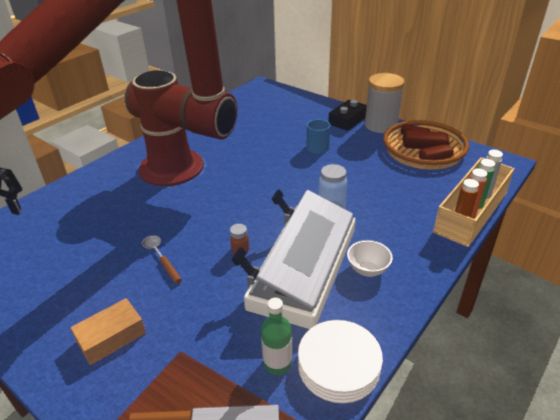

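View pics/top0.png

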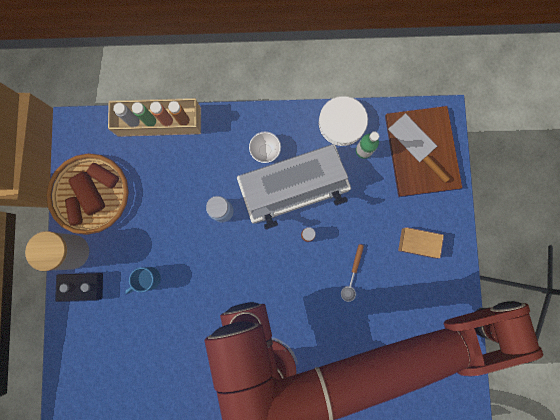

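The scene view shows the lid partly open and the latches leaning forward at about (280,202) and (242,262). In the top view the latches are near (269,221) and (339,198). Next I'll zoom in for exact points.

Run:
```python
import cv2,numpy as np
a=cv2.imread("pics/top0.png")[135:245,225:365]; b=cv2.imread("pics/scene0.png")[180:330,220:370]
a=cv2.resize(a,None,fx=4,fy=4,interpolation=2)[:, :]; b=cv2.resize(b,None,fx=4,fy=4,interpolation=2)
cv2.imwrite("pics/ca.png",a); cv2.imwrite("pics/cb.png",b)
```

```text
(no output)
```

View pics/ca.png

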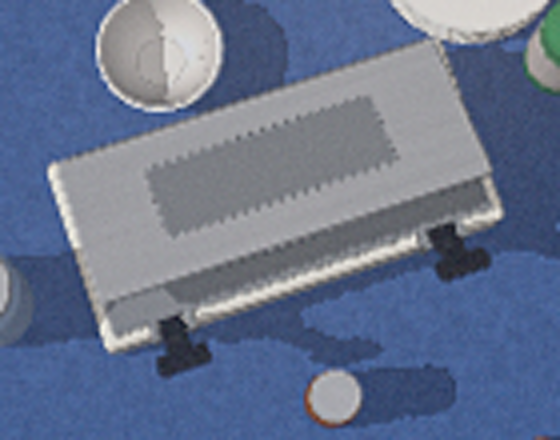

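View pics/cb.png

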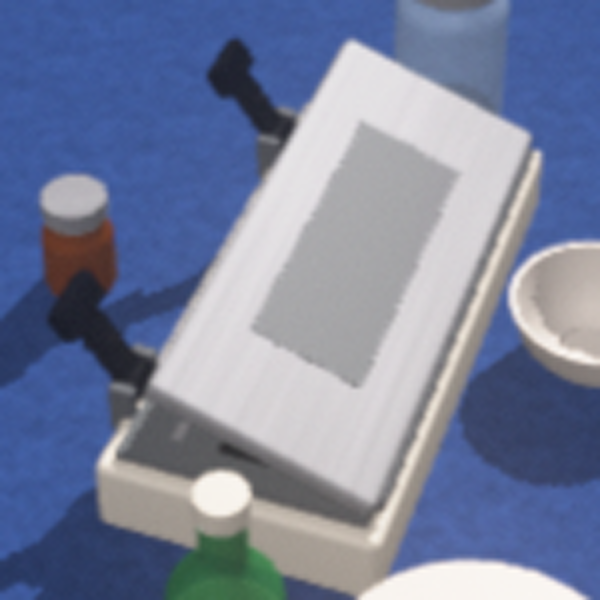

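```bash
cat >> h.py <<'E'
def lidpt(th,l,y,h=.014): c,s=np.cos(th),np.sin(th); return [.075-l*c+h*s,y,.062+l*s+h*c]
def latpt(q,y,r=.069): a=-np.radians(34)+q; return [-.084+r*np.sin(a),y,.068+r*np.cos(a)]
def toworld(p,P): c,s=np.cos(p[2]),np.sin(p[2]); P=np.atleast_2d(P); return P@np.array([[c,s,0],[-s,c,0],[0,0,1]])+[p[0],p[1],0]
E
python3 - <<'E'
from h import *
from scipy.optimize import least_squares
def A(u,v):return [225+(u+.5)/4-.5,135+(v+.5)/4-.5]
def B(u,v):return [220+(u+.5)/4-.5,180+(v+.5)/4-.5]
def m(p):
    t=p[3];y=.17
    L=[latpt(0,.12,.058),latpt(0,-.12,.058)];F=[lidpt(t,.14,y),lidpt(t,.14,-y)]
    top=L+F; sc=L+F+[lidpt(t,0,y),lidpt(t,0,-y),[-.085,-.18,0],[.085,-.18,0]]
    return np.vstack([proj("top",toworld(p,top)),proj("scene",toworld(p,sc))])
ob=np.array([A(185,358),A(463,262),A(106,303),A(492,176),B(231,63),B(76,305),B(350,40),B(155,385),B(530,137),B(375,502),B(100,520),B(385,590)])
r=least_squares(lambda p:(m(p)-ob).ravel(),[.6,-.11,.0,.4],loss="soft_l1")
p=r.x;print(p.round(4));print((m(p)-ob).round(1).tolist())
np.save("pose.npy",p)
for n,q in dict(lidedge=lidpt(p[3],.14,0),lidmid=lidpt(p[3],.07,0),lidshut=lidpt(0,.14,0),LL=latpt(0,.12),LR=latpt(0,-.12),LL1=latpt(1.5,.12),LR1=latpt(1.5,-.12)).items(): print(n,toworld(p,q).round(3))
print("jar",onz("top",trace("top","spice_jar")[0]["location"],.075).round(3), onz("top",[369,140],.19).round(3),onz("top",[217,208],.13).round(3))
E
```

```text
[ 0.6319 -0.1157  0.3021  0.3236]
[[-0.4, 0.8], [-0.1, 1.0], [-1.5, 1.1], [0.6, -0.6], [0.3, 0.4], [1.0, -0.6], [-0.7, -0.9], [-2.0, 0.1], [1.7, -1.9], [1.2, 0.6], [0.2, 2.1], [-1.0, 5.1]]
lidedge [[ 0.581 -0.132  0.12 ]]
lidmid [[ 0.644 -0.112  0.098]]
lidshut [[ 0.57  -0.135  0.076]]
LL [[ 0.479 -0.038  0.125]]
LR [[ 0.551 -0.267  0.125]]
LL1 [[ 0.568 -0.01   0.111]]
LR1 [[ 0.639 -0.239  0.111]]
jar [ 0.458 -0.157  0.075] [ 0.738 -0.354  0.19 ] [0.544 0.135 0.13 ]
```

The fit is consistent: sealer yaw 17.3°, lid open 0.32 rad. The gripper is already aligned with the sealer. I'll close the fingers and move above the lid's front.

>>> {"method": "play_rows", "body": {
  "linear": [
    [0.03,0.036,0],
    [0.045,0.053,0],
    [0.045,0.053,0],
    [0.045,0.053,0],
    [0.045,0.053,0],
    [0.045,0.053,0],
    [0.045,0.053,0],
    [0.045,0.053,0]
  ],
  "turn": [0,0,0,0,0,0,0,0],
  "hand": 0
}}

```text
time: 2.15
tool_pos: [0.5102, -0.2223, 0.2317]
tool_rot: [0.0, 0.987, 0.159, 0.0]
contact_force: [0.3, -0.7, 0.7]
gripper_width: 0.001
grasp_force: 0.0
```

>>> {"method": "play_rows", "body": {
  "linear": [
    [0.03,0.036,0],
    [0.018,0.021,0],
    [0,0,-0.03],
    [0,0,-0.03],
    [0,0,-0.02],
    [0,0,0]
  ],
  "turn": [0,0,0,0,0,0]
}}

```text
time: 2.9
tool_pos: [0.5559, -0.1666, 0.1493]
tool_rot: [-0.001, 0.987, 0.159, -0.002]
contact_force: [-0.3, -0.5, -0.0]
gripper_width: 0.0
grasp_force: 0.0
```

>>> {"method": "play_rows", "body": {
  "linear": [
    [0.011,0.0125,0],
    [0.011,0.0125,0],
    [0.011,0.0125,0],
    [0,0,-0.012],
    [0,0,-0.01],
    [0,0,-0.01],
    [0,0,-0.01],
    [0,0,0]
  ],
  "turn": [0,0,0,0,0,0,0,0]
}}

```text
time: 3.9
tool_pos: [0.5893, -0.1295, 0.1079]
tool_rot: [-0.001, 0.987, 0.158, -0.001]
contact_force: [-0.7, 0.2, 0.8]
gripper_width: -0.0
grasp_force: 0.0
```

Run:
```python
from h import *
a=grab_frame("scene")[160:330,200:380]; b=grab_frame("wrist")
a=cv2.resize(a,None,fx=2.47,fy=2.47)[:420]
cv2.imwrite("pics/p1.png",cv2.resize(np.hstack([a,b]),(800,336))[:,:,::-1])
```

```text
(no output)
```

View pics/p1.png

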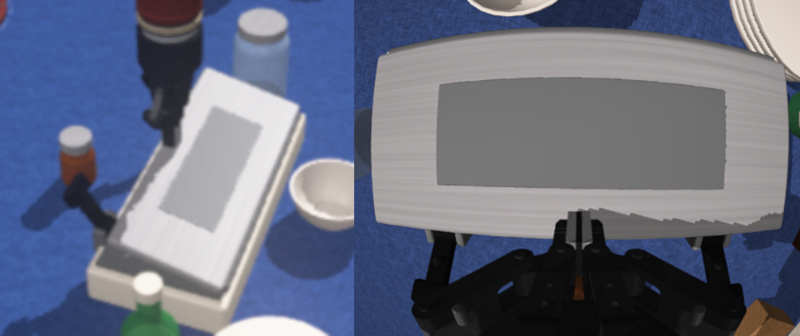

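The left view shows the shut fingertips at the middle of the lid's front edge. The wrist view shows them centred over the front strip of the lid, near (578,215). I'll press down gently.

>>> {"method": "play_rows", "body": {
  "linear": [
    [0,0,-0.006],
    [0,0,-0.006],
    [0,0,-0.006],
    [0,0,-0.005],
    [0,0,0]
  ],
  "turn": [0,0,0,0,0]
}}

```text
time: 4.62
tool_pos: [0.5898, -0.1292, 0.0855]
tool_rot: [-0.0, 0.987, 0.159, -0.0]
contact_force: [0.3, 0.2, 0.9]
gripper_width: -0.001
grasp_force: 0.0
```

>>> {"method": "play_rows", "body": {
  "linear": [
    [0,0,-0.004],
    [0,0,-0.003],
    [0,0,-0.002],
    [0,0,0]
  ],
  "turn": [0,0,0,0]
}}

```text
time: 5.12
tool_pos: [0.5901, -0.1294, 0.077]
tool_rot: [-0.0, 0.987, 0.159, 0.0]
contact_force: [-0.4, -0.6, 0.4]
gripper_width: 0.001
grasp_force: 0.0
```

Run:
```python
from h import *
a=grab_frame("scene")[160:330,200:380]; b=grab_frame("wrist")
a=cv2.resize(a,None,fx=2.47,fy=2.47)[:420]
cv2.imwrite("pics/p2.png",cv2.resize(np.hstack([a,b]),(800,336))[:,:,::-1])
```

```text
(no output)
```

View pics/p2.png

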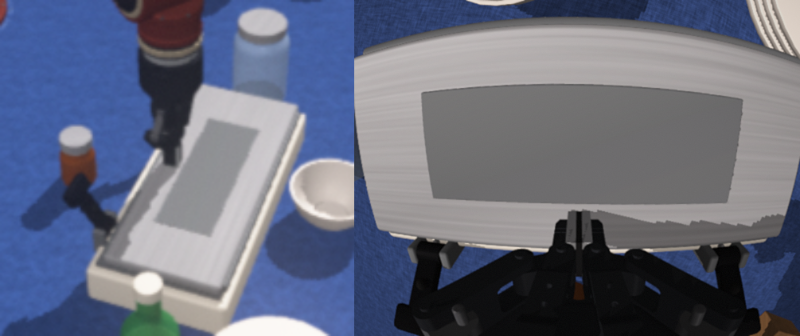

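The lid has followed the fingers down and looks nearly shut. I'll press in small steps until the force shows it is on its stop.

>>> {"method": "play_rows", "body": {
  "linear": [
    [0,0,-0.001],
    [0,0,-0.001],
    [0,0,0]
  ],
  "turn": [0,0,0]
}}

```text
time: 5.6
tool_pos: [0.5902, -0.1295, 0.076]
tool_rot: [-0.0, 0.987, 0.159, 0.0]
contact_force: [-3.1, -0.1, 4.9]
gripper_width: -0.001
grasp_force: 2.6
```

>>> {"method": "play_rows", "body": {
  "linear": [
    [0,0,-0.001],
    [0,0,0]
  ],
  "turn": [0,0]
}}

```text
time: 5.85
tool_pos: [0.5902, -0.1295, 0.076]
tool_rot: [-0.0, 0.987, 0.159, -0.0]
contact_force: [-4.5, 1.4, 9.8]
gripper_width: -0.002
grasp_force: 4.9
```

Fully shut: the tip stops at z = 0.076 with about 10 N. Next I'll lift and go in front of the left latch.

>>> {"method": "play_rows", "body": {
  "linear": [
    [0,0,0.03],
    [0,0,0.045],
    [0,0,0.02],
    [-0.036,0.02,0],
    [-0.036,0.02,0],
    [-0.036,0.02,0],
    [-0.037,0.021,0],
    [0,0,0]
  ],
  "turn": [0,0,0,0,0,0,0,0]
}}

```text
time: 6.85
tool_pos: [0.4429, -0.0473, 0.1677]
tool_rot: [-0.0, 0.987, 0.159, -0.001]
contact_force: [0.2, -0.5, -0.1]
gripper_width: -0.003
grasp_force: 0.0
```

>>> {"method": "play_rows", "body": {
  "linear": [
    [0,0,-0.02],
    [0,0,-0.02],
    [0,0,-0.015],
    [0,0,0]
  ],
  "turn": [0,0,0,0]
}}

```text
time: 7.35
tool_pos: [0.4444, -0.0485, 0.1127]
tool_rot: [-0.001, 0.987, 0.159, -0.001]
contact_force: [-0.2, 0.0, 0.5]
gripper_width: -0.001
grasp_force: 0.0
```

Run:
```python
from h import *
print(state()["tool_pos"])
a=grab_frame("scene")[160:330,200:380]; b=grab_frame("wrist")
a=cv2.resize(a,None,fx=2.47,fy=2.47)[:420]
cv2.imwrite("pics/p3.png",cv2.resize(np.hstack([a,b]),(800,336))[:,:,::-1])
```

```text
[ 0.44438343 -0.04846533  0.11266568]
```

View pics/p3.png

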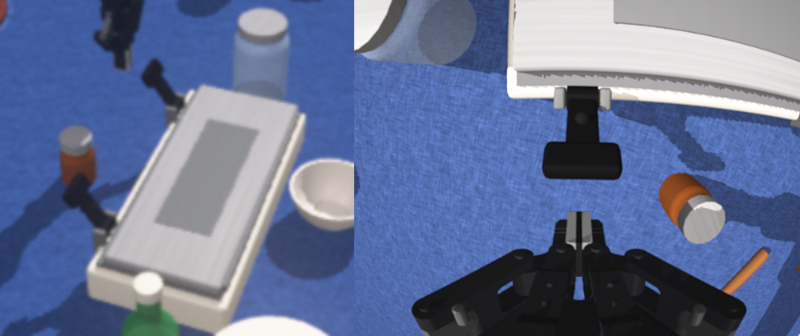

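The lid is shut, and the fingertips at (578,235) stand squarely in front of the left latch paddle at (582,160). I'll push away along the sealer's x axis.

>>> {"method": "play_rows", "body": {
  "linear": [
    [0.0115,0.0036,0],
    [0.0115,0.0036,0],
    [0.0095,0.003,0],
    [0.0095,0.003,0],
    [0.0095,0.003,0],
    [0.0095,0.003,0],
    [0.0095,0.003,0],
    [0,0,0]
  ],
  "turn": [0,0,0,0,0,0,0,0]
}}

```text
time: 8.45
tool_pos: [0.5163, -0.0259, 0.1142]
tool_rot: [-0.0, 0.987, 0.159, 0.0]
contact_force: [0.0, 0.1, -0.1]
gripper_width: 0.0
grasp_force: 0.0
```

>>> {"method": "play_rows", "body": {
  "linear": [
    [0.0065,0.002,0],
    [0.0065,0.002,0],
    [0,0,0]
  ],
  "turn": [0,0,0]
}}

```text
time: 8.82
tool_pos: [0.529, -0.0222, 0.1144]
tool_rot: [0.0, 0.987, 0.159, 0.0]
contact_force: [0.7, -0.2, 0.2]
gripper_width: 0.003
grasp_force: 0.0
```

Run:
```python
from h import *
print(state()["tool_pos"])
a=grab_frame("scene")[160:330,200:380]; b=grab_frame("wrist")
a=cv2.resize(a,None,fx=2.47,fy=2.47)[:420]
cv2.imwrite("pics/p4.png",cv2.resize(np.hstack([a,b]),(800,336))[:,:,::-1])
```

```text
[ 0.52898256 -0.02220384  0.11440875]
```

View pics/p4.png

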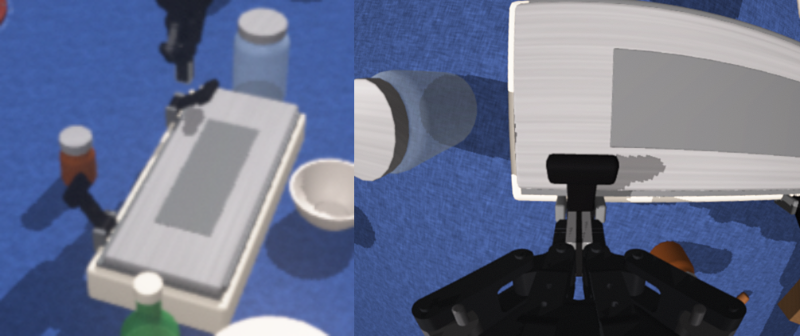

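The left latch has snapped over the lid. Now the right one.

>>> {"method": "play_rows", "body": {
  "linear": [
    [-0.0115,-0.0036,0.005],
    [-0.0115,-0.0036,0.025],
    [0,0,0.025],
    [0,-0.035,0],
    [0.002,-0.04,0],
    [0.002,-0.04,0],
    [0.002,-0.04,0],
    [0.002,-0.04,0]
  ],
  "turn": [0,0,0,0,0,0,0,0]
}}

```text
time: 9.93
tool_pos: [0.5127, -0.2258, 0.1698]
tool_rot: [0.0, 0.987, 0.159, 0.0]
contact_force: [0.1, 0.2, 0.5]
gripper_width: -0.001
grasp_force: 0.0
```

>>> {"method": "play_rows", "body": {
  "linear": [
    [0.002,-0.035,0],
    [0.001,-0.018,0],
    [0,0,0]
  ],
  "turn": [0,0,0]
}}

```text
time: 10.3
tool_pos: [0.5161, -0.2779, 0.1694]
tool_rot: [-0.0, 0.987, 0.158, -0.0]
contact_force: [-0.3, 0.9, -0.4]
gripper_width: -0.005
grasp_force: 0.0
```

>>> {"method": "play_rows", "body": {
  "linear": [
    [0,0,-0.02],
    [0,0,-0.02],
    [0,0,-0.015],
    [0,0,0]
  ],
  "turn": [0,0,0,0]
}}

```text
time: 10.8
tool_pos: [0.5152, -0.2761, 0.1115]
tool_rot: [-0.002, 0.987, 0.159, -0.002]
contact_force: [-0.4, 0.5, 0.0]
gripper_width: -0.001
grasp_force: 0.0
```

>>> {"method": "play_rows", "body": {
  "linear": [
    [0.0115,0.0036,0],
    [0.0115,0.0036,0],
    [0.0095,0.003,0],
    [0.0095,0.003,0],
    [0.0095,0.003,0],
    [0.0095,0.003,0],
    [0.0095,0.003,0],
    [0,0,0]
  ],
  "turn": [0,0,0,0,0,0,0,0]
}}

```text
time: 11.8
tool_pos: [0.5878, -0.2547, 0.114]
tool_rot: [-0.0, 0.987, 0.159, 0.0]
contact_force: [-0.3, -0.2, 0.2]
gripper_width: 0.001
grasp_force: 0.0
```

>>> {"method": "play_rows", "body": {
  "linear": [
    [0.0065,0.002,0],
    [0.0065,0.002,0],
    [0,0,0]
  ],
  "turn": [0,0,0]
}}

```text
time: 12.18
tool_pos: [0.6004, -0.2512, 0.1143]
tool_rot: [0.0, 0.987, 0.159, 0.0]
contact_force: [0.3, 0.7, 0.1]
gripper_width: -0.002
grasp_force: 0.0
```

>>> {"method": "play_rows", "body": {
  "linear": [
    [-0.0115,-0.0036,0.005],
    [-0.0115,-0.0036,0.025],
    [-0.03,-0.03,0.04],
    [-0.03,-0.03,0.04],
    [-0.03,-0.03,0],
    [0,0,0]
  ],
  "turn": [0,0,0,0,0,0]
}}

```text
time: 12.92
tool_pos: [0.4849, -0.3505, 0.2256]
tool_rot: [0.001, 0.988, 0.157, 0.0]
contact_force: [-0.1, 0.3, -1.2]
gripper_width: 0.002
grasp_force: 0.0
```

Run:
```python
from h import *
print(state()["tool_pos"])
a=grab_frame("scene")[120:330,180:390]; b=grab_frame("wrist")
a=cv2.resize(a,None,fx=2,fy=2)
cv2.imwrite("pics/p5.png",cv2.resize(np.hstack([a,b]),(800,343))[:,:,::-1])
```

```text
[ 0.48492822 -0.35050564  0.2255566 ]
```

View pics/p5.png

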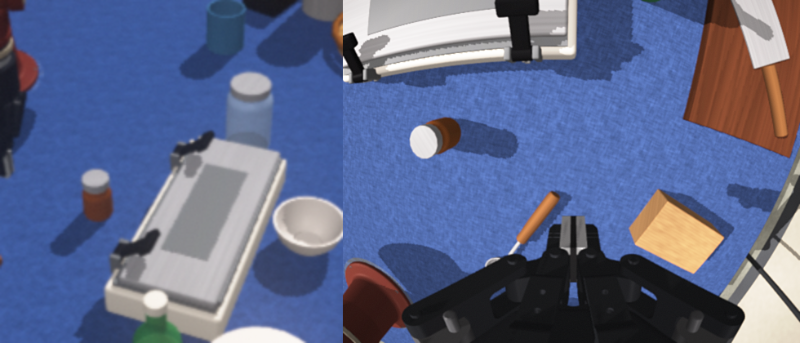

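The view shows both latches folded over the shut lid, at (193,150) and (140,243), the jar and other objects where they were, and the arm clear.

```bash
python3 -c "
from plant import *
print(job_done())"
```

```text
the job is handed in; nothing more can be done
None
```

The job is handed in at about 13 s on the robot's clock: the lid was pressed fully shut first, then the left and right latches were each pushed over and locked, with the other objects left standing and the arm clear.

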